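# Set the dish soap up to dry under the sink

## Robot

A 6-joint arm with a two-finger parallel gripper is mounted at the origin on the work surface. World frame = base frame: x ahead of the robot, y to its left, z up, the work surface at z = 0. Lengths are in m, angles in rad, forces in N, time in s.
With the tool pointing down it reaches from about 0.35 to 0.775 m from the base axis. Payload 7.3 kg.
Tool frame: the origin (TCP) lies at the centre of the arm's flange, where the gripper is bolted on; the fingertips stand 178 mm ahead of it and the grasp point (between the pads) lies 159 mm ahead of it; x points along the fingers, y is the direction in which the jaws open and shut, and the axes are right-handed (so a half turn about x gives the same grasp; the last joint's range is limited). The gripper opens to 92 mm and grips with 3 to 60 N. Pads are 19 mm wide; open, the fingers measure 130 mm over their backs; the gripper's body (75 mm by 190 mm) begins 47 mm behind the grasp point.
Start: joints at [-0.146, 0.342, 1.524, -0, 1.275, -0.146], TCP at [0.525, 0, 0.405] pointing down, gripper open.
Joint ranges: [-2.53, 2.53], [-0.77, 2.02], [0.04, 2.7], [-1, 4.14], [0.28, 2.66], [-3.11, 3.11]. Speed limits (rad/s): [2.57, 2.57, 3.14, 3.14, 3.14, 3.14].

## Interface

Orientations are given as [roll, pitch, yaw] about the fixed x, y, z axes, in that order (R = Rz(yaw) Ry(pitch) Rx(roll)).
In Python, from cell import readout, cams, workorder gives the robot as it stands.
- The arm moves only by the shell command python3 -m inch 'ROWS' [FORCE]. ROWS is text: rows parted by semicolons, each of 5 numbers parted by spaces: the shift along the world's x, y, z in mm, then the turn about the world's z in rad, then the opening, from 0 (shut) to 1 (fully open). A call has 1 to 8 rows; each row shifts and turns the commanded pose from where the row before left it; what a row does not reach is not made up. A row lasts 1/12 s, in which the tool goes at most 41.7 mm and 7.16 degrees, less where a joint would pass 70% of its speed; a pose out of reach is approached as far as the arm can. A call is refused whole if a number of a shift passes 41.7 or a number of a turn 0.125, either way. A call with a gripper value outside its range is refused whole. The fingers move at their own pace and stop on an object; FORCE is the grip in N (left out, the last holds). Time passes only in rows, so rows that do not move let the fingers close. It gives the time, the measured TCP pose, the force and the opening at its end, in the units of the state.
- readout.observe(): the state, without advancing time (a new reading comes with each control period).
- cams.read_camera(name): name is "scene" or "side" or "wrist"; returns a dict with "color" (420x560x3 uint8, red, green, blue), "fx", "fy", "cx", "cy" (pixels), "dist_coeffs" ([k1, k2, p1, p2, k3] as OpenCV has them; the pictures are not rectified), "world_to_cam" (4x4, takes a point from world to camera coordinates); the wrist camera has in their place "T_tool_cam" (4x4, takes a point from camera to tool coordinates, whose origin is the TCP and whose axes are the tool frame's). Camera axes: x right, y down, z forward; pixel columns grow to the right and rows downward; lengths in m; the calibration is good to about 2 mm. A picture is of the moment at which its call begins: read the wrist's pose just before it. There is no depth.
- workorder.hand_in(): hands the job in, once; it reports no verdict.
The state is a dict: "time": time; "qpos": joint angles; "qvel": joint speeds; "joint_efforts": joint torques, N m; "tool_pos": TCP position; "tool_rot": TCP orientation; "contact_force": force on the tool from outside, world axes, zero at the start; "torque": the same for the moment, N m; "opening": finger opening in m.
Only numpy, scipy, OpenCV 4.12 (cv2) and the standard library are available. Lean on these libraries where they do the work, as an engineer would, in place of code of your own. Each camera call takes 0.05 s, during which the arm holds its last target.

## Task

The slatted bamboo soap rest has slipped to one side of the white saucer: slide it back to the middle of the saucer, then take the round green soap cake off the cupboard floor and set it down flat on the middle of the rest, without dropping it. Then flip the toggle switch on top of the black fan over to the side with the green dot, so that the fan dries the soap. Leave the saucer where it stands and do not disturb the nail brush, the grey pipe reducer or the aluminium can.

Things in the scene. Friction and masses are not known exactly. Their poses are not given: they have to be found in the camera images.
- saucer_center (a point): Loose round white ceramic saucer standing on the cement floor: 172 mm across its rim, 16 mm high, 0.4 kg. Its inner floor is flat, about 136 mm across and 5 mm above the cement; from there a low rim slopes up and out to the 16 mm height. The point is the centre of the inner floor; z up.
- rest_top (a point): Loose round slatted bamboo soap rest, 96 mm across, 24 mm high, 90 g, lying in the saucer 15 to 24 mm off its middle. A 12 mm thick deck on two 12 mm foot rails: the deck's side wall spans 17 to 29 mm above the cement, just above the saucer's rim, so it can be pushed from outside over the rim. It slides easily on the glaze. The point is the centre of the deck's top face; z up.
- cake_center (a point): Loose pale green round cake of solid dish soap, 64 mm diameter and 26 mm thick, about 0.1 kg, lying flat on the cement floor. The point is its centre, half-way up (13 mm above its underside); z is its round axis, up.
- bat_tip (a point): Tip of the steel toggle bat on the fan: 34 mm from pivot to tip, 7 mm thick at its root, 10 mm in its outer half; moves with the bat. The fan is fixed: a black square axial fan 124 mm wide, 44 mm deep (48 with its wire guards) on feet, with a grey switch box, 90 by 50 mm, on top; the box's top face is 158 mm above the cement.
- bat_pivot (a point): Pivot of the bat, 162 mm above the cement, fixed on the fan. Its x and y axes are level: x is the axis the bat turns about and points out of the fan's back; y runs along the fan's width. The bat leans towards +y when off and towards -y (the green dot) when on.
- on_dot (a point): Small green dot on the switch box, 24 mm from the pivot on the ON side.
- fan_toggle (a joint): Angle of the bat in rad: 0 = off (leaning 0.42 rad away from the green dot), 0.42 = upright centre, 0.84 = on (leaning 0.42 rad towards the green dot). It is over-centred: short of upright it falls back to off, past upright it snaps to on; under 1 N at the tip pushes it over.
- nail_brush: Wooden-backed nail brush, loose, lying bristles down: 96 by 42 mm, 33 mm high, long side along its x; origin at the centre of its underside. A bystander.
- reducer: Grey PVC pipe reducer, loose, standing on its wide end: 85 mm across, 92 mm high; origin at the centre of its underside. A bystander.
- can: Small aluminium can closed with a hinged press-on lid, loose, upright: 75 mm across (hinge and lip stand out to 86 mm), 70 mm high; origin at the centre of its underside. A bystander.
There are look-alikes about, which are no part of the job. What is shaped like the part that bears rest_top but purple or red is not meant. Several things look just like the part that bears cake_center: the one meant starts farthest from the robot's base.

How it is judged:
By the outcome, as a careful person would: the job done as asked, in the order asked, and still so for the second after the job is handed in, with the robot touching nothing.
It also fails if it takes over 72 s, if anything falls off the work surface, if the arm or the gripper's body presses on something with over 40 N, if the wrist force passes 120 N, or if a joint passes its speed limit or range.

## Working session

There is one attempt and no reset: what is moved stays moved. The work goes in short steps, Python scripts to look and compute and a shell command to move; the robot and the scene stay as the last step left them, time stands still between calls to the robot, and variables do not carry over. Pictures are saved under pics/ and viewed, and the job is handed in when it is done.

```bash
ls; mkdir -p pics
python3 - <<'E'
from cell import readout, cams
import cv2,json,numpy as np
s=readout.observe();print(s)
for n in("scene","side","wrist"):
    c=cams.read_camera(n);cv2.imwrite(f"pics/{n}0.png",c["color"][:,:,::-1])
    print(n,{k:np.round(v,4).tolist() for k,v in c.items() if k!="color"})
E
```

```text
pics
{'time': 0.0, 'qpos': array([-1.45992410e-01,  3.42728977e-01,  1.52501713e+00,  3.37306951e-05,
        1.27541778e+00, -1.45982400e-01]), 'qvel': array([-0.00132198,  0.00044881, -0.00021437, -0.00065929,  0.00065323,
       -0.00210888]), 'joint_efforts': array([ 7.61924657e-04, -4.31245601e+01, -2.44219762e+01,  7.17750052e-02,
        5.59406646e-02, -1.04314388e-04]), 'tool_pos': array([5.24863741e-01, 5.08476039e-05, 4.04041470e-01]), 'tool_rot': array([-1.73730393,  1.56922476,  2.97506519]), 'contact_force': array([ 1.07262459, -1.01339598, -0.0407943 ]), 'torque': array([-0.00148923, -0.05586585,  0.01645177]), 'opening': 0.09181534117781591}
scene {'fx': 540.7911, 'fy': 540.7911, 'cx': 275.3152, 'cy': 207.8764, 'dist_coeffs': [-0.0129, 0.0, 0.0, 0.0, 0.0], 'world_to_cam': [[-0.2403, 0.9706, 0.0105, 0.1319], [0.749, 0.1923, -0.634, -0.3239], [-0.6174, -0.1445, -0.7733, 1.856], [0.0, 0.0, 0.0, 1.0]]}
side {'fx': 469.6287, 'fy': 469.6287, 'cx': 279.4766, 'cy': 210.6273, 'dist_coeffs': [-0.1372, 0.0, 0.0, 0.0, 0.0], 'world_to_cam': [[0.9834, -0.1811, 0.0054, -0.5223], [-0.1195, -0.6704, -0.7323, 0.1557], [0.1362, 0.7196, -0.6809, 1.2749], [0.0, 0.0, 0.0, 1.0]]}
wrist {'fx': 330.042, 'fy': 330.042, 'cx': 279.7067, 'cy': 214.8461, 'dist_coeffs': [-0.0361, 0.0, 0.0, 0.0, 0.0], 'T_tool_cam': [[0.0007, -0.3025, 0.9531, 0.0202], [1.0, 0.0008, -0.0004, -0.0008], [-0.0007, 0.9531, 0.3025, -0.0827], [0.0, 0.0, 0.0, 1.0]]}
```

View pics/scene0.png

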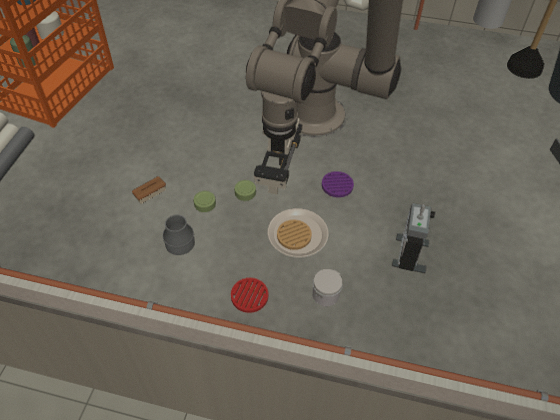

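View pics/side0.png

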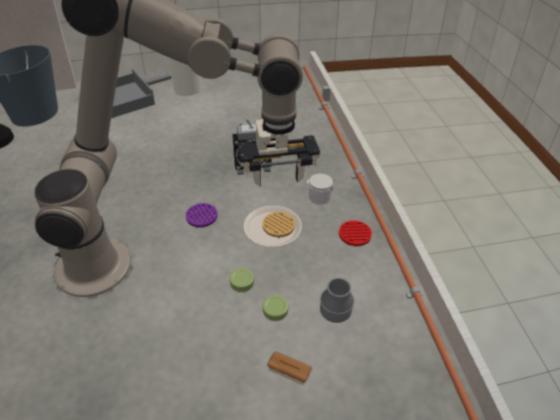

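View pics/wrist0.png

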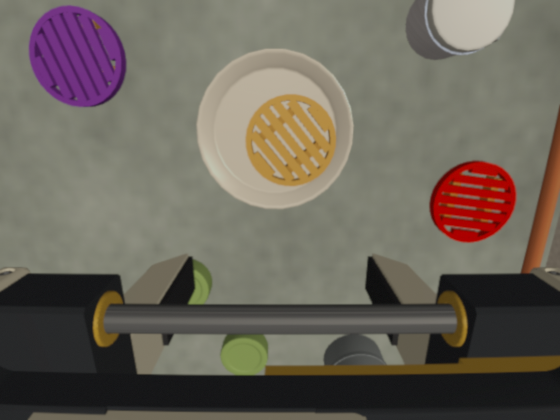

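The scene view shows the saucer at about (298,233), the bamboo rest at (294,235), green cakes at (205,202) and (245,190), and the fan at (415,240). The wrist view shows the saucer at (275,128) and the rest at (291,140). Next I measure these in enlarged crops.

```bash
cat > h.py <<'E'
from cell import readout, cams
import cv2,numpy as np
from scipy.spatial.transform import Rotation as Rn
def grab(n,save=None):
    s=readout.observe(); c=cams.read_camera(n)
    c["K"]=np.array([[c["fx"],0,c["cx"]],[0,c["fy"],c["cy"]],[0,0,1.]]);c["D"]=np.array(c["dist_coeffs"],float)
    if n=="wrist":
        T=np.eye(4);T[:3,:3]=Rn.from_euler("xyz",s["tool_rot"]).as_matrix();T[:3,3]=s["tool_pos"]
        c["cw"]=T@np.array(c["T_tool_cam"])
    else: c["cw"]=np.linalg.inv(np.array(c["world_to_cam"]))
    if save: cv2.imwrite(f"pics/{save}.png",c["color"][:,:,::-1])
    return c
def ray(c,u,v):
    p=cv2.undistortPoints(np.array([[[u,v]]],float),c["K"],c["D"])[0,0]
    return c["cw"][:3,3],c["cw"][:3,:3]@np.array([p[0],p[1],1])
def onz(c,u,v,z):
    o,d=ray(c,u,v);return o+d*(z-o[2])/d[2]
def proj(c,P):
    wc=np.linalg.inv(c["cw"]);r,_=cv2.Rodrigues(wc[:3,:3])
    return cv2.projectPoints(np.array(P,float).reshape(-1,1,3),r,wc[:3,3],c["K"],c["D"])[0][:,0]
def crop(c,x,y,w,h,k,name):
    im=c["color"][y:y+h,x:x+w,::-1];cv2.imwrite(f"pics/{name}.png",cv2.resize(im,None,fx=k,fy=k,interpolation=cv2.INTER_CUBIC))
def circ(c,mask,z):
    """circle fit on plane z of convex hull of largest blob"""
    cs,_=cv2.findContours(mask.astype(np.uint8),cv2.RETR_EXTERNAL,cv2.CHAIN_APPROX_NONE)
    k=max(cs,key=cv2.contourArea);k=cv2.convexHull(k)[:,0]
    P=np.array([onz(c,u,v,z)[:2] for u,v in k])
    (x,y),r=cv2.minEnclosingCircle((P*1000).astype(np.float32))
    A=np.c_[2*P,np.ones(len(P))];s=np.linalg.lstsq(A,(P**2).sum(1),rcond=None)[0]
    return np.round([s[0],s[1],np.sqrt(s[2]+s[0]**2+s[1]**2),x/1000,y/1000,r/1000],4)
def blobs(c,name,lo,hi,minA=60):
    hsv=cv2.cvtColor(c["color"],cv2.COLOR_RGB2HSV);m=cv2.inRange(hsv,lo,hi)
    m=cv2.morphologyEx(m,cv2.MORPH_CLOSE,np.ones((5,5)))
    n,l,st,ce=cv2.connectedComponentsWithStats(m)
    return [(l==i,st[i],ce[i]) for i in range(1,n) if st[i][4]>minA]
E
python3 - <<'E'
from h import *
for n in("scene","side","wrist"):
    c=grab(n)
    hs=cv2.cvtColor(c["color"],cv2.COLOR_RGB2HSV)
    for nm,lo,hi,z in(("green",(28,90,60),(45,255,255),.026),("rest",(12,110,90),(25,255,255),.029)):
        for m,st,ce in blobs(c,n,lo,hi): print(n,nm,st,np.round(ce),circ(c,m,z))
    if n=="wrist":
        m=cv2.inRange(hs,(0,0,150),(179,255,255));m[:, :180]=0;m[:,370:]=0;m[230:]=0
        print("saucer",circ(c,m,.016))
    if n=="scene": crop(c,380,190,70,90,7,"fan_s"); crop(c,120,160,160,100,5,"left_s");crop(c,255,195,90,110,6,"mid_s")
    if n=="side": crop(c,220,120,110,80,7,"fan_d")
E
```

```text
scene rest [532   0  25  49 176] [544.  23.] [-0.7255  0.8958  0.2216 -0.7506  0.8024  0.2067]
scene rest [  0  35  23  24 215] [11. 45.] [-0.06   -1.1781  0.0663 -0.0579 -1.1784  0.0836]
scene rest [  0  47  48  51 558] [26. 73.] [ 0.0717 -1.0526  0.1249  0.0577 -1.0174  0.153 ]
scene rest [100  50  12  18  83] [104.  58.] [-0.0702 -0.8209  0.0468 -0.0729 -0.8137  0.0545]
scene rest [66 52 22 10 90] [75. 56.] [-0.0537 -0.9128  0.0373 -0.0565 -0.9102  0.051 ]
scene rest [52 71 13 18 70] [59. 78.] [ 0.0813 -0.9128  0.0348  0.0812 -0.9092  0.049 ]
scene rest [132 177  33  23 351] [148. 188.] [ 0.4797 -0.4064  0.0448  0.4803 -0.4028  0.0493]
scene rest [277 220  34  29 777] [294. 234.] [0.5402 0.0497 0.0481 0.5408 0.0499 0.0497]
side rest [263 213  32  24 598] [278. 224.] [0.5362 0.0477 0.0473 0.5372 0.0474 0.049 ]
side rest [268 352  43  30 676] [289. 366.] [ 0.4795 -0.401   0.0438  0.4783 -0.4018  0.0474]
wrist green [188 260  23  45 670] [200. 284.] [ 0.4115 -0.1173  0.0303  0.4181 -0.1185  0.0309]
wrist green [ 221  335   46   41 1638] [244. 354.] [ 0.4772 -0.2234  0.0347  0.4784 -0.2246  0.0378]
wrist rest [ 246   95   90   91 6212] [290. 140.] [0.5347 0.0514 0.0473 0.5347 0.0514 0.0475]
wrist rest [535 169  25  99 441] [549. 219.] [ 0.7631 -0.0395  0.0903  0.8355 -0.0363  0.06  ]
wrist rest [ 93 292  29  55 786] [104. 319.] [ 0.3084 -0.1723  0.0364  0.3027 -0.1704  0.0438]
wrist rest [454 295  14  51 338] [461. 322.] [ 0.7091 -0.1826  0.0569  0.7517 -0.1717  0.0391]
wrist rest [ 265  357  295   18 2956] [428. 367.] [ 0.6976 -0.1989  0.1771  0.7061 -0.2506  0.202 ]
saucer [0.5176 0.0589 0.0852 0.5176 0.0589 0.0856]
```

View pics/fan_s.png

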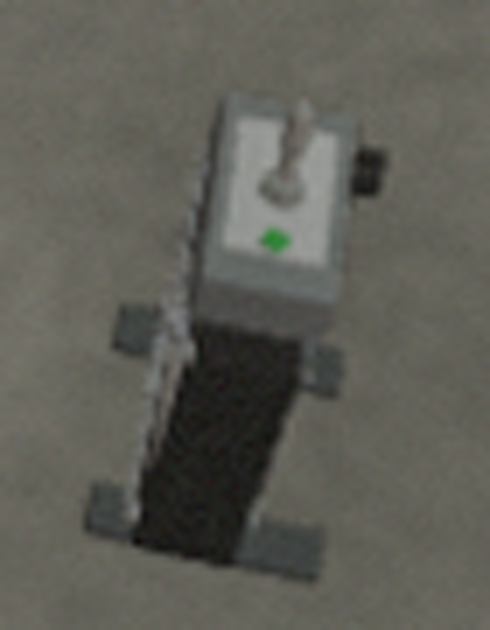

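View pics/left_s.png

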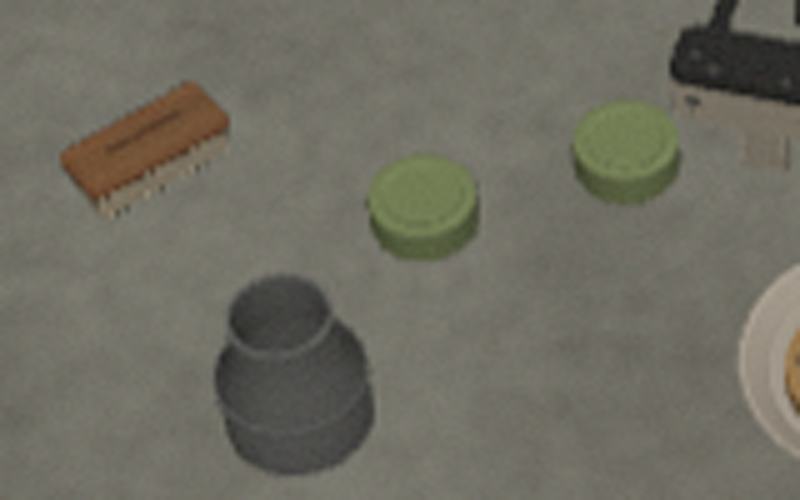

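View pics/mid_s.png

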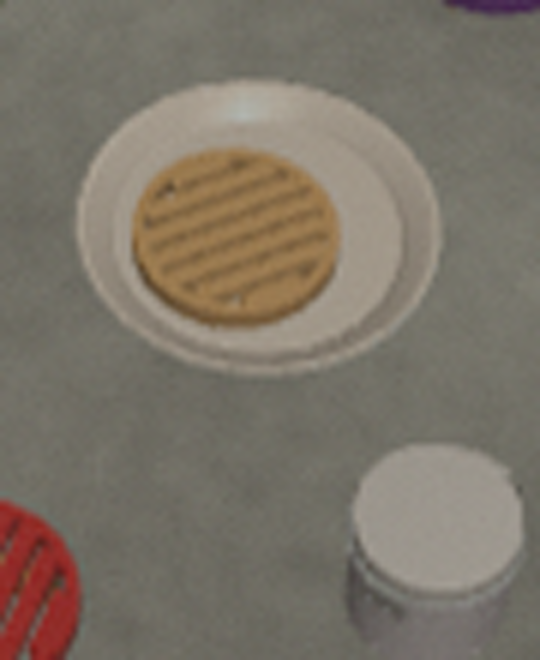

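Run:
```python
from h import *
c=grab("scene")
def s(x,y,ox,oy,k,z,n): print(n,np.round(onz(c,ox+(x+.5)/k-.5,oy+(y+.5)/k-.5,z),4))
for p in((423,197),):s(*p,120,160,5,.026,"cakefar")
s(627,147,120,160,5,.026,"cake2")
for p in((77,228),(441,235),(252,80),(263,375)):s(*p,255,195,6,.016,"rim")
s(282,190,380,190,7,.160,"pivot");s(275,240,380,190,7,.158,"dot");s(303,105,380,190,7,.162+.034*np.cos(.42),"tip")
for p in((232,95),(355,105),(335,300),(200,285)):s(*p,380,190,7,.158,"box")
for p in((85,520),(120,535),(318,578),(120,345),(340,395)):s(*p,380,190,7,.005,"foot")
s(295,440,120,160,5,0.0,"red bottomfront");s(278,310,120,160,5,0.092,"red top")
for p in((355,515),(522,515),(437,595),(437,445)): s(*p,255,195,6,.07,"can top")
for p in((62,158),(190,85),(228,125),(98,195)): s(*p,120,160,5,.033,"brush")
c=grab("side");
```

```text
cakefar [ 0.4792 -0.2308  0.026 ]
cake2 [ 0.4124 -0.1265  0.026 ]
rim [ 0.5444 -0.0241  0.016 ]
rim [0.5063 0.1411 0.016 ]
rim [0.437  0.0357 0.016 ]
rim [0.6035 0.0776 0.016 ]
pivot [0.5043 0.3643 0.16  ]
dot [0.5264 0.3639 0.158 ]
tip [0.4915 0.3637 0.193 ]
box [0.4617 0.3432 0.158 ]
box [0.4552 0.3879 0.158 ]
box [0.5482 0.3867 0.158 ]
box [0.5534 0.3395 0.158 ]
foot [0.5553 0.326  0.005 ]
foot [0.5588 0.3398 0.005 ]
foot [0.5598 0.4156 0.005 ]
foot [0.4678 0.3306 0.005 ]
foot [0.4708 0.4181 0.005 ]
red bottomfront [ 0.6439 -0.2521  0.    ]
red top [ 0.6248 -0.2563  0.092 ]
can top [0.699  0.1353 0.07  ]
can top [0.6818 0.2028 0.07  ]
can top [0.7281 0.1754 0.07  ]
can top [0.6565 0.1622 0.07  ]
brush [ 0.5088 -0.4422  0.033 ]
brush [ 0.4359 -0.3914  0.033 ]
brush [ 0.4604 -0.3577  0.033 ]
brush [ 0.53   -0.4106  0.033 ]
```

View pics/fan_d.png

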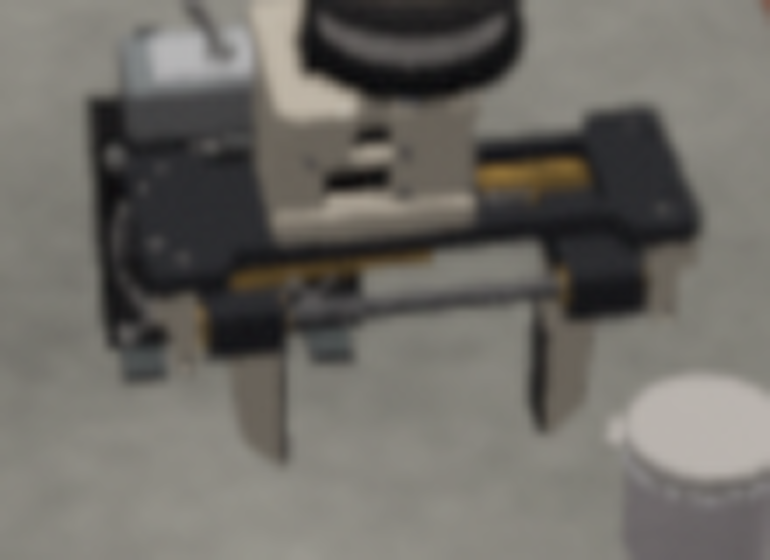

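Wrist and scene agree on the rest's offset from the saucer: about (+17, −8) mm. I will push it back with the half-open jaws straddling it, so I turn the tool across that direction first.

```bash
python3 -m inch '9 3 -8 0.125 0.54;9 3 -8 0.125 0.54;9 3 -8 0.125 0.54;9 3 -8 0.125 0.54;9 3 -8 0.125 0.54;9 3 -8 0.125 0.54;9 3 -8 0.125 0.54;8 3 -8 0.125 0.54' 20;python3 -m inch '0 0 0 0.125 0.54;0 0 0 0.03 0.54;0 0 0 0 0.54;0 0 0 0 0.54;0 0 0 0 0.54'
python3 - <<'E'
from h import *
s=readout.observe();R=Rn.from_euler("xyz",s["tool_rot"]).as_matrix();print(s["tool_pos"],s["opening"],R.round(4).tolist(),s["qpos"].round(2))
c=grab("wrist","w1")
for m,st,ce in blobs(c,"",(12,110,90),(25,255,255),1500): print("rest",st,circ(c,m,.029))
E
```

```text
time: 1.07
tool_pos: [0.5965, 0.0242, 0.3402]
tool_rot: [2.264, 1.571, 1.699]
contact_force: [0.1, -0.5, -1.0]
opening: 0.0498
time: 1.48
tool_pos: [0.596, 0.024, 0.3408]
tool_rot: [0.74, 1.571, 0.323]
contact_force: [-0.5, -0.4, 0.5]
opening: 0.0493
[0.59598674 0.02399843 0.34084437] 0.049274269002589195 [[0.0002, 0.4052, 0.9142], [0.0001, 0.9142, -0.4052], [-1.0, 0.0002, 0.0002]] [-0.09  0.53  1.41  0.    1.2  -1.24]
rest [ 225   71  111  114 9467] [0.5347 0.0514 0.0473 0.5347 0.0514 0.0475]
rest [ 179  358  324   16 3176] [ 0.8968 -0.0416  0.1947  0.7995  0.0096  0.1806]
```

View pics/w1.png

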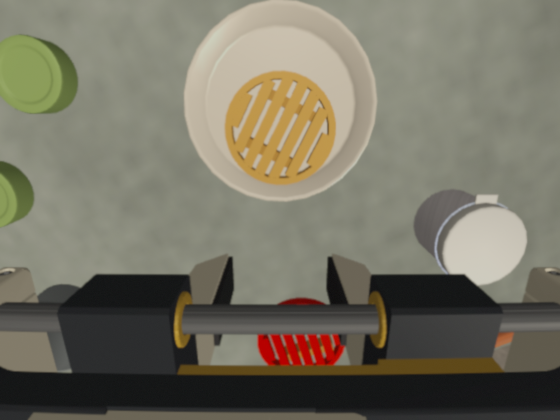

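The rest is at (280,127), below the middle of the saucer (281,100). Its position matches the first wrist fix exactly, so I'll trust the wrist camera. Can at (480,240); the jaws lie beyond the rest.

```bash
cat >> h.py <<'E'
def saucer(c,x0,x1,y0,y1,v=150):
    hs=cv2.cvtColor(c["color"],cv2.COLOR_RGB2HSV);m=cv2.inRange(hs,(0,0,v),(179,255,255))
    k=np.zeros_like(m);k[y0:y1,x0:x1]=m[y0:y1,x0:x1];return circ(c,k,.016)
E
python3 - <<'E'
from h import *
c=grab("wrist")
for v in(140,150,165): print(saucer(c,165,400,0,250,v))
for m,st,ce in blobs(c,"",(28,90,60),(45,255,255),500):print(st,circ(c,m,.026))
E
```

```text
[0.5254 0.0573 0.1241 0.5254 0.0574 0.1331]
[0.5176 0.0592 0.0858 0.5165 0.0603 0.0878]
[0.5178 0.0589 0.085  0.5178 0.0589 0.0853]
[   0   35   77   78 4965] [ 0.4087 -0.1202  0.0339  0.4085 -0.121   0.037 ]
[   0  162   33   65 1593] [ 0.4783 -0.2134  0.032   0.482  -0.2115  0.0325]
```

```bash
python3 -m inch '0 0 -30 0 0.54;0 0 -30 0 0.54;0 0 -30 0 0.54;0 0 -25 0 0.54;0 0 -15 0 0.54;0 0 -10 0 0.54;0 0 0 0 0.54;0 0 0 0 0.54'
python3 - <<'E'
from h import *
c=grab("wrist","w2");c=grab("side");crop(c,220,150,140,105,5.5,"d2");print(readout.observe()["tool_pos"])
E
```

```text
time: 2.25
tool_pos: [0.5962, 0.024, 0.2011]
tool_rot: [0.566, 1.57, 0.15]
contact_force: [0.6, 0.9, 0.2]
opening: 0.0496
[0.59657096 0.02394495 0.20218318]
```

View pics/w2.png

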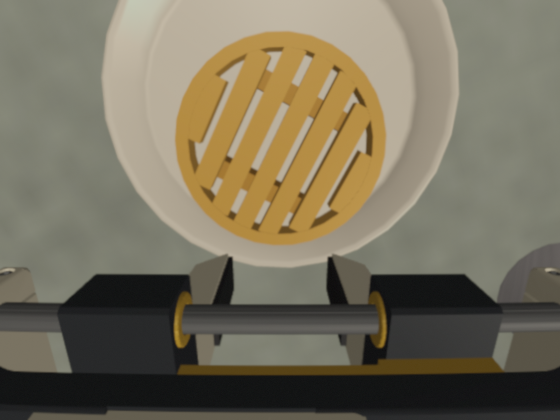

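View pics/d2.png

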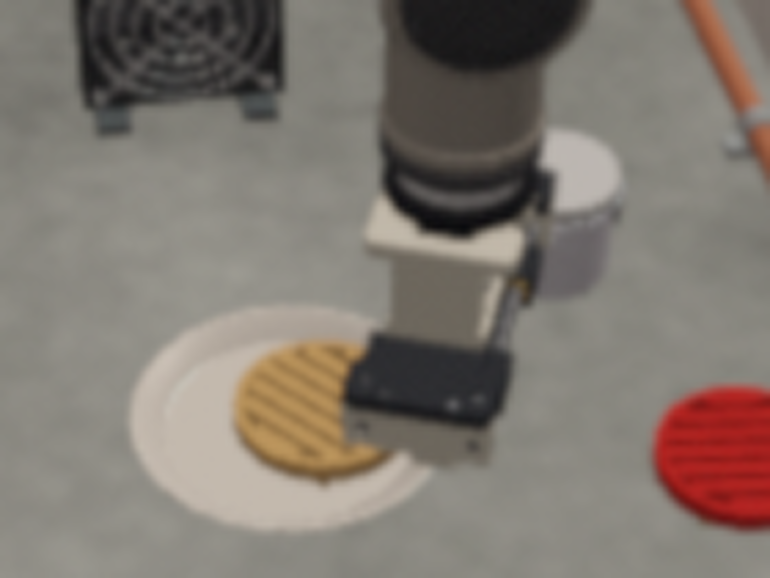

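The half-open jaws stand just outside the rest in the wrist view, with the fingertips about 24 mm above the cement. They are clear of the can. I'll push slowly.

```bash
python3 -m inch '-3.5 1.55 -1 0 0.54;-3.5 1.55 0 0 0.54;-3.5 1.55 0 0 0.54;-3.5 1.55 0 0 0.54;-3.5 1.55 0 0 0.54;-3.5 1.55 0 0 0.54;-3.5 1.55 0 0 0.54;-2 0.9 0 0 0.54'
python3 -m inch '0 0 0 0 0.54;0 0 0 0 0.54'
python3 - <<'E'
from h import *
c=grab("wrist","w3");print(readout.observe()["tool_pos"])
for m,st,ce in blobs(c,"",(12,110,90),(25,255,255),3500): print("rest",st,circ(c,m,.029))
print(saucer(c,60,500,0,250,165))
E
```

```text
time: 3.02
tool_pos: [0.5692, 0.036, 0.1999]
tool_rot: [0.426, 1.57, 0.011]
contact_force: [1.7, -0.5, 1.5]
opening: 0.0496
time: 3.18
tool_pos: [0.5693, 0.0359, 0.1997]
tool_rot: [-3.099, 1.57, 2.768]
contact_force: [0.2, 0.2, 0.7]
opening: 0.0496
[0.56938331 0.03580616 0.19961163]
rest [  178    72   205   202 28840] [0.522  0.0569 0.0476 0.5222 0.0568 0.0479]
[0.5177 0.059  0.0845 0.5176 0.059  0.0848]
```

View pics/w3.png

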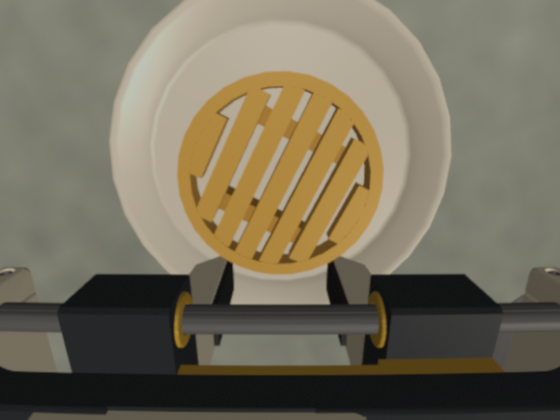

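The rest has moved from 18.7 to 4.8 mm off centre, and the saucer has stayed put. I'll push the remainder.

```bash
python3 -m inch '-1.5 0.7 0 0 0.54;-1.5 0.7 0 0 0.54;-1.3 0.6 0 0 0.54;0 0 0 0 0.54;0 0 0 0 0.54'
python3 - <<'E'
from h import *
c=grab("wrist","w4");print(readout.observe()["tool_pos"])
for m,st,ce in blobs(c,"",(12,110,90),(25,255,255),3500): print("rest",st,circ(c,m,.029))
print(saucer(c,60,500,0,250,165))
E
```

```text
time: 3.65
tool_pos: [0.565, 0.0378, 0.1997]
tool_rot: [-3.062, 1.57, 2.805]
contact_force: [0.7, 0.8, 0.3]
opening: 0.0496
[0.56510361 0.03781441 0.19967957]
rest [  177    71   206   203 28852] [0.5177 0.0587 0.0476 0.5179 0.0587 0.0479]
[0.5175 0.059  0.0845 0.5176 0.059  0.0847]
```

The rest is within 0.4 mm of the saucer centre. I'll back off, lift, and go look at the far cake.

```bash
python3 -m inch '4 -1.8 0 0 0.54;7 -3 0 0 0.54;7 -3 0 0 0.54;0 0 20 0 0.54;0 0 40 0 1;0 0 40 0 1;-4 -35 0 0 1;-4 -35 0 0 1';python3 -m inch '-8 -35 0 0 1;-8 -35 0 0 1;-8 -35 0 0 1;-8 -35 0 0 1;-8 -35 0 0 1;-2 -30 0 0 1;0 0 0 0 1;0 0 0 0 1'
python3 - <<'E'
from h import *
print(readout.observe()["tool_pos"],readout.observe()["opening"]);c=grab("wrist","w5")
for m,st,ce in blobs(c,"",(28,90,60),(45,255,255),500):print(st,circ(c,m,.026))
E
```

```text
time: 4.37
tool_pos: [0.5765, -0.0399, 0.303]
tool_rot: [0.241, 1.564, -0.172]
contact_force: [-0.0, -1.3, -0.1]
opening: 0.0714
time: 5.03
tool_pos: [0.5331, -0.2471, 0.2996]
tool_rot: [0.379, 1.57, -0.041]
contact_force: [-0.2, 0.5, 0.2]
opening: 0.0915
[ 0.53312815 -0.24710872  0.29963598] 0.09148704208899269
[ 316    0   90   39 2542] [ 0.4058 -0.1314  0.0314  0.4136 -0.1337  0.0303]
[ 229   99   82   84 5361] [ 0.4748 -0.2298  0.0308  0.4748 -0.2298  0.031 ]
```

View pics/w5.png

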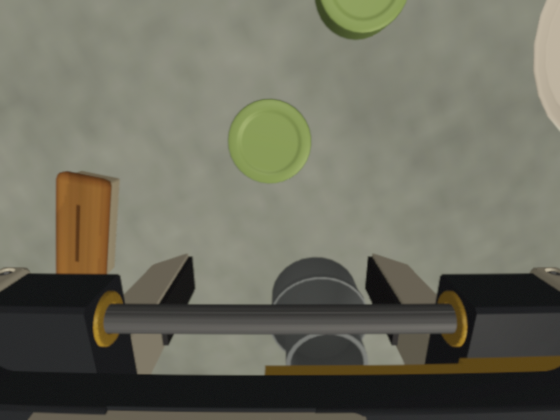

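The target cake is at (269,141) in the wrist view, or (0.4748, −0.2298). The jaws will straddle it clear of brush and reducer.

```bash
python3 -m inch '-19.5 5.8 0 0 1;-19.5 5.8 0 0 1;-19.3 5.7 0 0 1;0 0 -30 0 1;0 0 -30 0 1;0 0 -28 0 1;0 0 -18 0 1;0 0 -8 0 1';python3 -m inch '0 0 0 0 1;0 0 0 0 1;0 0 0 0 0.5;0 0 0 0 0.5;0 0 0 0 0.5;0 0 0 0 0.5;0 0 0 0 0.5;0 0 0 0 0.5' 15
python3 - <<'E'
from h import *
print(readout.observe()["tool_pos"],readout.observe()["opening"]);c=grab("wrist","w6");c=grab("side");crop(c,210,230,140,105,5.5,"d6")
E
```

```text
time: 5.75
tool_pos: [0.4747, -0.2259, 0.1834]
tool_rot: [2.894, 1.566, 2.48]
contact_force: [-0.2, 1.5, 0.5]
opening: 0.0918
time: 6.42
tool_pos: [0.475, -0.228, 0.1863]
tool_rot: [-0.201, 1.57, -0.617]
contact_force: [0.1, 0.1, 4.0]
opening: 0.0634
[ 0.47501894 -0.22795705  0.18633546] 0.06344038817421227
```

View pics/d6.png

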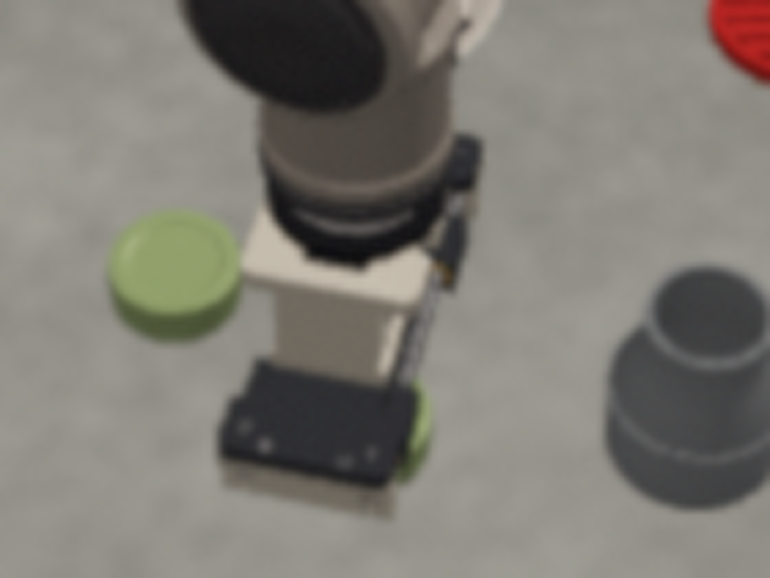

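View pics/w6.png

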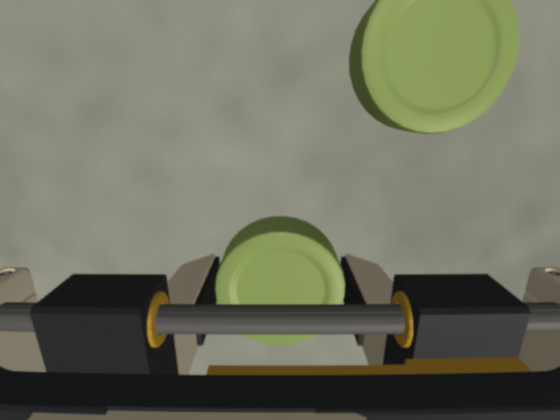

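The opening reads 63.4 mm, and the wrist view shows the cake held between the pads at (280,288). I'll lift a little first to check the hold.

```bash
python3 -m inch '0 0 8 0 0.5;0 0 15 0 0.5;0 0 25 0 0.5;0 0 25 0 0.5;0 0 25 0 0.5;0 0 15 0 0.5;0 0 0 0 0.5;0 0 0 0 0.5'
python3 - <<'E'
from h import *
s=readout.observe();print(s["tool_pos"],s["opening"],s["contact_force"]);c=grab("wrist","w7");z=s["tool_pos"][2]-.1603
for m,st,ce in blobs(c,"",(28,90,60),(45,255,255),500):
    cs,_=cv2.findContours(m.astype(np.uint8),0,1);print(st,circ(c,m,z)-np.r_[s["tool_pos"][:2],0,s["tool_pos"][:2],0])
E
```

```text
time: 7.18
tool_pos: [0.4748, -0.2276, 0.2993]
tool_rot: [-0.054, 1.569, -0.47]
contact_force: [0.2, -0.7, -1.3]
opening: 0.0636
[ 0.47483505 -0.22764967  0.29928525] 0.06355711703352497 [ 0.18715603 -0.670887   -1.28260968]
[ 321   30   89   93 6422] [-0.07363505  0.06964967  0.0174     -0.07363505  0.06954967  0.0178    ]
[ 215  217  131   88 9342] [-0.00483505  0.00214967  0.0314     -0.00473505  0.00204967  0.0325    ]
[246 335  70  11 504] [ 0.00276495 -0.00065033  0.0286      0.02336495 -0.00975033  0.0175    ]
```

View pics/w7.png

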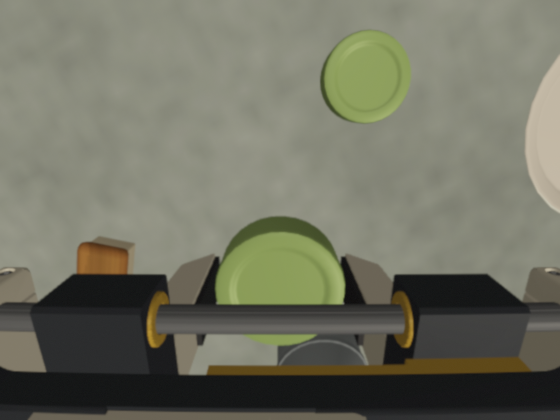

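Run:
```python
from h import *
s=readout.observe();c=grab("wrist");p=s["tool_pos"];t=np.linspace(0,2*np.pi,181)
R=Rn.from_euler("xyz",s["tool_rot"]).as_matrix();print(R[:,2].round(3))
for a in(-.004,-.002,0,.002,.004):
    q=proj(c,np.c_[p[0]+.032*np.cos(t)+a*R[0,2],p[1]+.032*np.sin(t)+a*R[1,2],0*t+p[2]-.1603])
    b=proj(c,np.c_[p[0]+.032*np.cos(t)+a*R[0,2],p[1]+.032*np.sin(t)+a*R[1,2],0*t+p[2]-.1863])
    print(a,q.min(0).round(1),q.max(0).round(1),b.min(0).round(1))
```

```text
[ 0.915 -0.404 -0.001]
-0.004 [212.5 221. ] [346.4 340.2] [221.6 205.2]
-0.002 [212.8 225.3] [346.2 343.4] [221.8 208.9]
0 [213.  229.4] [345.9 346.6] [222.  212.5]
0.002 [213.3 233.6] [345.6 349.8] [222.2 216.1]
0.004 [213.5 237.7] [345.4 353. ] [222.4 219.7]
```

The cake sits within about 1 mm of the grasp axis. I'll carry it over the rest.

```bash
python3 -m inch '2 12 0 0 0.5;4 24 0 0 0.5;5 34 0 0 0.5;5 34 0 0 0.5;5 34 0 0 0.5;5 34 0 0 0.5;5 34 0 0 0.5;5 34 0 0 0.5';python3 -m inch '4 26 0 0 0.5;2 14 0 0 0.5;1 6.4 0 0 0.5;0 0 -20 0 0.5;0 0 -20 0 0.5;0 0 -15 0 0.5;0 0 0 0 0.5;0 0 0 0 0.5'
python3 - <<'E'
from h import *
s=readout.observe();print(s["tool_pos"],s["opening"],s["contact_force"]);c=grab("wrist","w8")
print(saucer(c,20,540,0,200,165))
c=grab("side");crop(c,210,150,140,105,5.5,"d8")
E
```

```text
time: 7.95
tool_pos: [0.5104, 0.0148, 0.2976]
tool_rot: [-2.986, 1.568, 2.881]
contact_force: [1.1, -0.3, -0.3]
opening: 0.064
time: 8.62
tool_pos: [0.5175, 0.0585, 0.2428]
tool_rot: [-2.763, 1.568, 3.104]
contact_force: [-0.2, 0.9, -0.8]
opening: 0.0632
[0.51749728 0.05848157 0.24280875] 0.06316870895199679 [-0.21414842  0.92989908 -0.79845301]
[0.5178 0.0591 0.0846 0.4911 0.0708 0.0793]
```

View pics/w8.png

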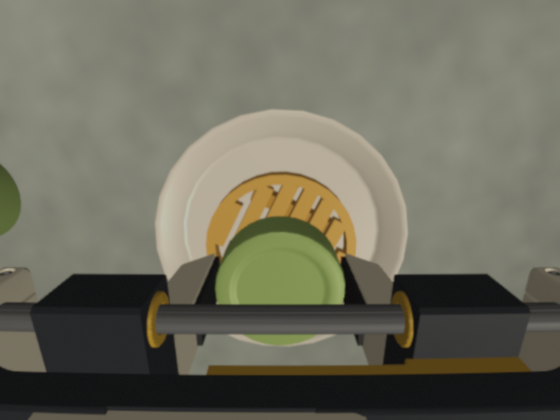

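View pics/d8.png

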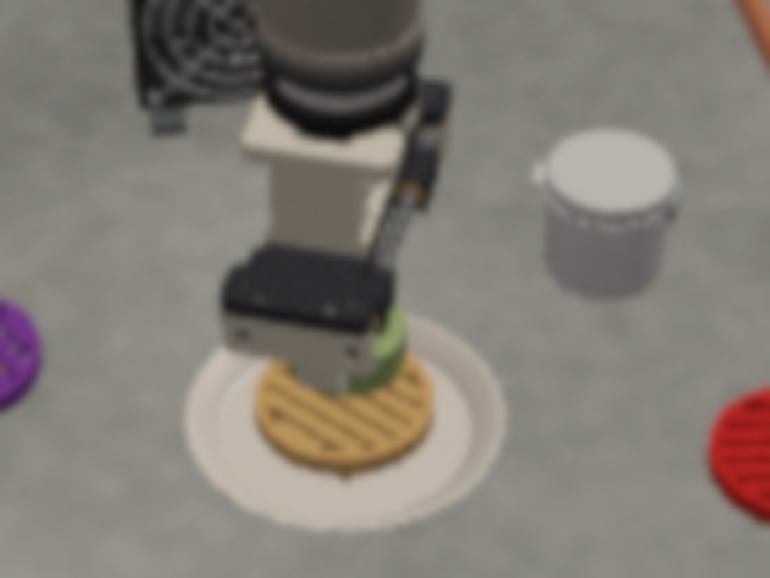

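The cake hovers over the rest, and the saucer is unmoved. I'll lower gently and watch the force.

```bash
python3 -m inch '0 0 -10 0 0.5;0 0 -8 0 0.5;0 0 -5 0 0.5;0 0 -2 0 0.5;0 0 0 0 0.5;0 0 0 0 0.5;0 0 0 0 0.5'; python3 -m inch '0 0 -1 0 0.5;0 0 0 0 0.5';python3 -m inch '0 0 -1 0 0.5;0 0 0 0 0.5'
```

```text
time: 9.3
tool_pos: [0.518, 0.0587, 0.2189]
tool_rot: [0.537, 1.57, 0.121]
contact_force: [-0.7, -0.3, -1.3]
opening: 0.0634
time: 9.47
tool_pos: [0.5179, 0.0587, 0.2179]
tool_rot: [0.562, 1.57, 0.146]
contact_force: [-0.4, -0.2, -0.6]
opening: 0.0633
time: 9.63
tool_pos: [0.5179, 0.0587, 0.2167]
tool_rot: [1.497, 1.571, 1.081]
contact_force: [-0.2, -0.4, -1.7]
opening: 0.063
```

```bash
python3 -m inch '0 0 -1 0 0.5;0 0 0 0 0.5;0 0 0 0 0.5'; python3 -m inch '0 0 -0.6 0 0.5;0 0 0 0 0.5;0 0 0 0 0.5'
```

```text
time: 9.88
tool_pos: [0.5179, 0.0587, 0.2157]
tool_rot: [2.601, 1.571, 2.185]
contact_force: [0.2, -0.3, -0.6]
opening: 0.0637
time: 10.13
tool_pos: [0.5179, 0.0587, 0.2154]
tool_rot: [0.603, 1.57, 0.187]
contact_force: [-1.7, 0.4, 2.7]
opening: 0.0639
```

Contact is showing (z force jumped to +2.7 N at the expected height). I'll release.

```bash
python3 -m inch '0 0 -0.3 0 0.5;0 0 0 0 0.5;0 0 0 0 0.72;0 0 0 0 0.76;0 0 0 0 0.82;0 0 0 0 0.9;0 0 0 0 0.95;0 0 0 0 0.95';python3 -m inch '0 0 5 0 0.95;0 0 15 0 0.95;0 0 30 0 0.95;0 0 40 0 0.95;0 0 20 0 0.95;18 -8 0 0 0.95;18 -8 0 0 0.95;18 -8 0 0 0.95'
python3 -m inch '0 0 0 0 0;0 0 0 0 0;0 0 0 0 0'
python3 - <<'E'
from h import *
s=readout.observe();print(s["tool_pos"],s["opening"],s["qpos"].round(2));c=grab("wrist","w9")
print(saucer(c,150,420,0,250,165))
for m,st,ce in blobs(c,"",(28,90,60),(45,255,255),1500): print("cake",st,circ(c,m,.055))
for m,st,ce in blobs(c,"",(12,110,60),(25,255,255),1500): print("rest",st,circ(c,m,.029))
c=grab("scene","s9");crop(c,255,195,90,75,8,"s9c")
E
```

```text
time: 10.8
tool_pos: [0.5179, 0.0587, 0.2147]
tool_rot: [2.855, 1.571, 2.439]
contact_force: [-0.4, 0.2, 0.3]
opening: 0.0864
time: 11.47
tool_pos: [0.5724, 0.0345, 0.3262]
tool_rot: [0.379, 1.569, -0.036]
contact_force: [0.6, 1.0, -0.4]
opening: 0.0872
time: 11.72
tool_pos: [0.5713, 0.0349, 0.3247]
tool_rot: [-2.979, 1.57, 2.888]
contact_force: [-1.1, -0.1, -0.3]
opening: 0.0715
[0.57131032 0.03486501 0.32465058] 0.07148971842318802 [-0.07  0.5   1.51  0.    1.14 -1.23]
[0.5176 0.059  0.0847 0.5176 0.059  0.0849]
cake [   0   68   72   78 4734] [ 0.4174 -0.0989  0.0298  0.4186 -0.1001  0.0326]
cake [ 239  103   84   85 5548] [0.5184 0.0586 0.0311 0.5183 0.0585 0.0313]
rest [ 223   81  115  118 4570] [0.5175 0.0588 0.0473 0.5175 0.0588 0.0475]
rest [ 226  357  322   18 3604] [0.8657 0.0229 0.1726 0.7804 0.0683 0.171 ]
```

View pics/w9.png

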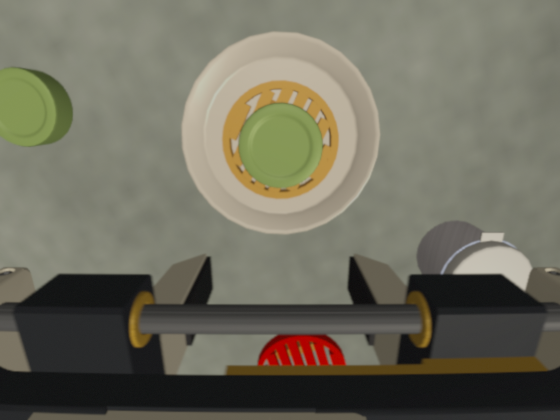

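View pics/s9.png

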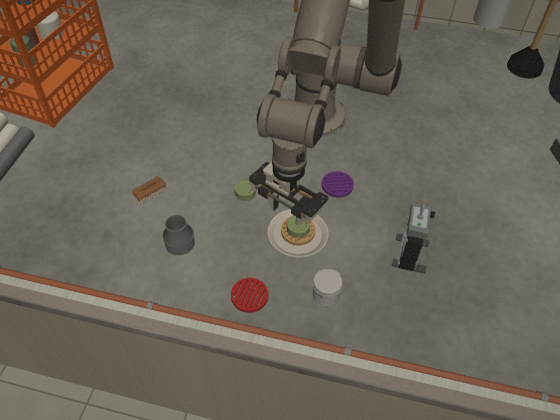

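The cake (0.5184, 0.0586), rest (0.5175, 0.0588) and saucer (0.5176, 0.0590) agree within 1 mm. In the scene view the brush, reducer and can look unchanged. Next I go above the fan to look.

```bash
python3 -m inch '0 0 35 0 0;0 0 35 0 0;-2 15 25 0.05 0;-2 25 15 0.1 0;-2 30 10 0.1 0;-2 35 5 0.1 0;-2 35 0 0.067 0;-2 35 0 0 0';python3 -m inch '-2 35 0 0 0;-2 35 0 0 0;0 35 0 0 0;0 30 0 0 0;0 20 0 0 0;0 0 0 0 0;0 0 0 0 0'
python3 - <<'E'
from h import *
s=readout.observe();print(s["tool_pos"],s["opening"],s["qpos"].round(2),Rn.from_euler("xyz",s["tool_rot"]).as_matrix().round(3).tolist());c=grab("wrist","w10")
E
```

```text
time: 12.48
tool_pos: [0.5589, 0.2113, 0.4507]
tool_rot: [0.347, 1.57, 0.352]
contact_force: [0.9, 0.2, -0.6]
opening: 0.0101
time: 13.07
tool_pos: [0.555, 0.3658, 0.4493]
tool_rot: [-2.525, 1.57, -2.521]
contact_force: [-0.1, -0.2, -0.0]
opening: 0.0007
[0.55503024 0.36576466 0.44932676] 0.0006884314795222049 [ 0.47  0.59  1.   -0.    1.55 -1.11] [[-0.001, -0.004, 1.0], [-0.001, 1.0, 0.004], [-1.0, -0.001, -0.001]]
```

View pics/w10.png

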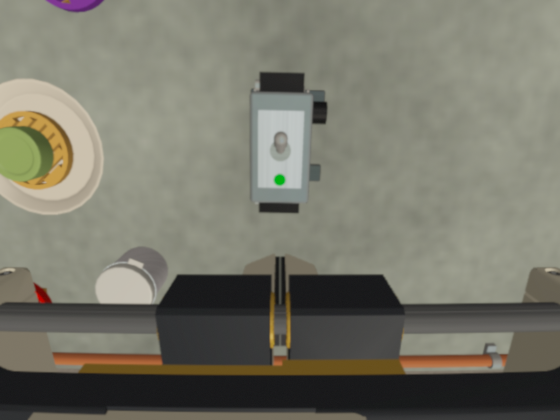

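Run:
```python
from h import *
c=grab("wrist");crop(c,235,60,100,160,4,"w10c")
for n,u,v,z in(("dot",280,180,.158),("pivotbase",281,152,.16),("tip",281,138,.193),("boxTL",251,94,.158),("boxTR",312,94,.158),("boxBL",250,203,.158),("boxBR",310,204,.158)): print(n,onz(c,u,v,z).round(4))
```

```text
dot [0.5276 0.3651 0.158 ]
pivotbase [0.5042 0.3658 0.16  ]
tip [0.4905 0.3657 0.193 ]
boxTL [0.4597 0.3423 0.158 ]
boxTR [0.4596 0.3897 0.158 ]
boxBL [0.5476 0.3395 0.158 ]
boxBR [0.5483 0.3908 0.158 ]
```

View pics/w10c.png

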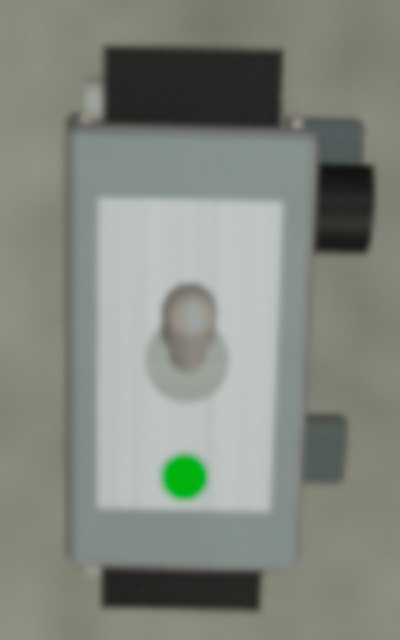

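The bat leans towards the robot with its tip at (0.490, 0.366). The pivot is at (0.504, 0.3655) and the green dot is on the +x side at 0.5276. I'll come down behind the bat with shut jaws and push along +x.

```bash
python3 -m inch '-30 0 0 0 0;-35 0 0 0 0;-37 0 0 0 0;0 0 -30 0 0;0 0 -35 0 0;0 0 -20 0 0;0 0 -9 0 0;0 0 0 0 0';python3 -m inch '0 0 0 0 0;8 0 0 0 0;6 0 0 0 0;5 0 0 0 0;4 0 0 0 0;4 0 0 0 0;0 0 0 0 0'
python3 - <<'E'
from h import *
s=readout.observe();print(s["tool_pos"],s["contact_force"]);c=grab("wrist","w11");c=grab("scene");crop(c,370,150,80,80,7,"s11")
E
```

```text
time: 13.83
tool_pos: [0.4539, 0.3634, 0.3542]
tool_rot: [-2.57, 1.567, -2.57]
contact_force: [-0.1, 0.5, -0.3]
opening: 0.0004
time: 14.42
tool_pos: [0.4817, 0.3646, 0.3559]
tool_rot: [0.415, 1.57, 0.415]
contact_force: [-0.2, -0.2, 0.3]
opening: 0.0006
[0.4817374  0.3646178  0.35593169] [-0.17009874 -0.23359134  0.26392968]
```

View pics/w11.png

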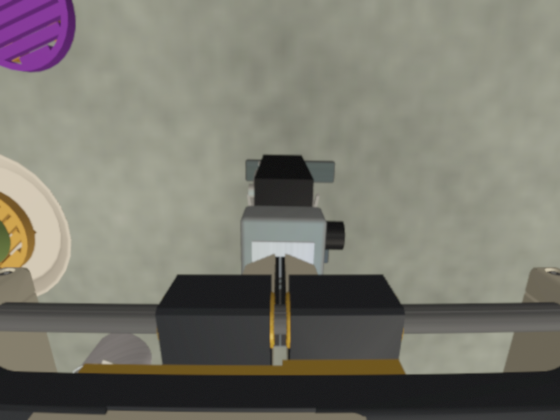

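View pics/s11.png

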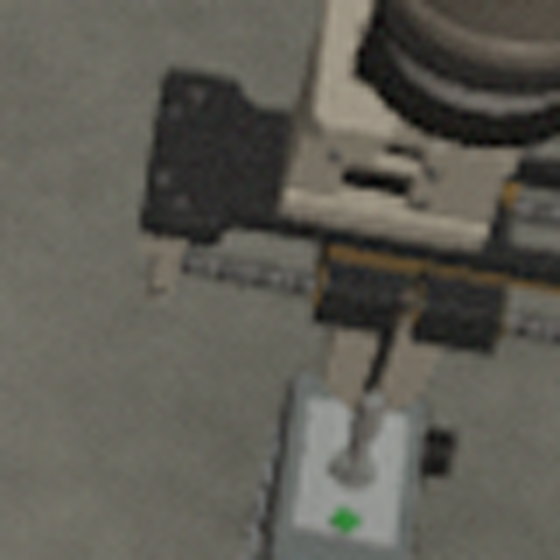

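The scene view shows the shut fingers just behind the bat, which still leans off. I'll keep pushing.

```bash
python3 -m inch '4 0 0 0 0;4 0 0 0 0;4 0 0 0 0;4 0 0 0 0;0 0 0 0 0;0 0 0 0 0'
python3 - <<'E'
from h import *
s=readout.observe();print(s["tool_pos"],s["contact_force"]);c=grab("scene");crop(c,370,150,80,80,7,"s12")
E
```

```text
time: 15.02
tool_pos: [0.4965, 0.3648, 0.3556]
tool_rot: [-3.051, 1.568, -3.049]
contact_force: [-5.7, -0.5, 1.5]
opening: 0.0006
[0.49649842 0.36480527 0.35557871] [-5.67523617 -0.48940677  1.48102206]
```

View pics/s12.png

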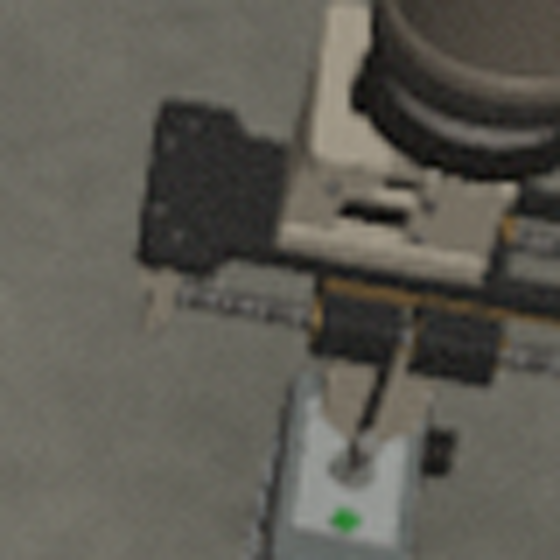

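```bash
python3 -m inch '-4 0 0 0 0;-10 0 0 0 0;-15 0 0 0 0;0 0 0 0 0'
python3 - <<'E'
from h import *
s=readout.observe();print(s["tool_pos"],s["contact_force"]);c=grab("scene");crop(c,370,150,80,80,7,"s13")
print(proj(c,[[.518,.365,.193],[.504,.365,.196],[.490,.365,.193]])*7-np.array([370,150])*7)
E
```

```text
time: 15.4
tool_pos: [0.4664, 0.3648, 0.3559]
tool_rot: [-2.838, 1.57, -2.836]
contact_force: [0.8, 0.5, 0.0]
opening: 0.0005
[0.4664058  0.36475719 0.35586201] [0.76210749 0.45269298 0.0415942 ]
[[368.2983833  438.80577055]
 [373.00570749 403.69605519]
 [373.92692566 379.68539135]]
```

View pics/s13.png

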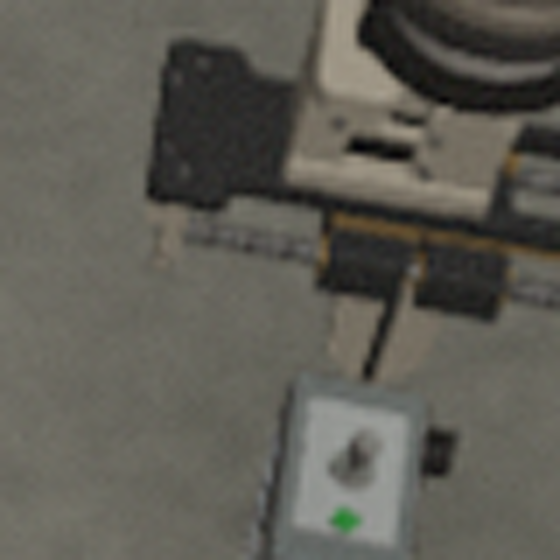

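The bat tip now shows at crop (368,440), which is exactly where I predicted it for ON. I'll lift off and do a final check.

```bash
python3 -m inch '0 0 20 0 0;0 0 35 0 0;0 0 40 0 0;0 -15 0 0 0;5 -30 0 0 0;10 -35 0 0 0;10 -35 0 0 0;10 -35 0 0 0';python3 -m inch '10 -20 0 0 0;0 0 0 0 0;0 0 0 0 0;0 0 0 0 0'
python3 - <<'E'
from h import *
s=readout.observe();print(s["tool_pos"],s["contact_force"],s["time"]);c=grab("wrist","w14")
for m,st,ce in blobs(c,"",(28,90,60),(45,255,255),800): print("cake",st,circ(c,m,.055))
for m,st,ce in blobs(c,"",(12,110,60),(25,255,255),1500): print("rest",st,circ(c,m,.029))
c=grab("scene","s14");crop(c,380,190,70,90,6,"s14f")
a=cv2.imread("pics/scene0.png").astype(int);b=cv2.imread("pics/s14.png").astype(int)
d=np.abs(a-b).max(2)
for n,(x,y,w,h) in dict(brush=(128,172,44,36),red=(160,212,38,45),can=(308,265,40,45),redrest=(226,272,48,44),cake2=(232,178,28,24)).items(): print(n,d[y:y+h,x:x+w].max(),d[y:y+h,x:x+w].mean().round(2))
E
```

```text
time: 16.12
tool_pos: [0.5037, 0.2131, 0.4512]
tool_rot: [-0.017, 1.569, -0.015]
contact_force: [0.3, -0.5, -0.0]
opening: 0.0001
time: 16.45
tool_pos: [0.5132, 0.1948, 0.4509]
tool_rot: [0.819, 1.57, 0.82]
contact_force: [-0.7, 0.3, 0.2]
opening: 0.0005
[0.51323194 0.19482433 0.45088668] [-0.73570387  0.32127189  0.19187496] 16.45
cake [   0   62   46   55 2117] [ 0.4072 -0.0928  0.0307  0.4079 -0.0935  0.0328]
cake [ 138  161   56   54 2374] [0.5166 0.0616 0.0327 0.5162 0.0619 0.0342]
rest [ 133  146   77   74 1966] [0.5168 0.0601 0.0476 0.5165 0.06   0.0483]
rest [  79  359  326   16 3748] [1.0784 0.1427 0.3561 0.8129 0.1362 0.2502]
brush 11 2.66
red 12 2.91
can 9 2.4
redrest 15 3.23
cake2 56 3.25
```

View pics/w14.png

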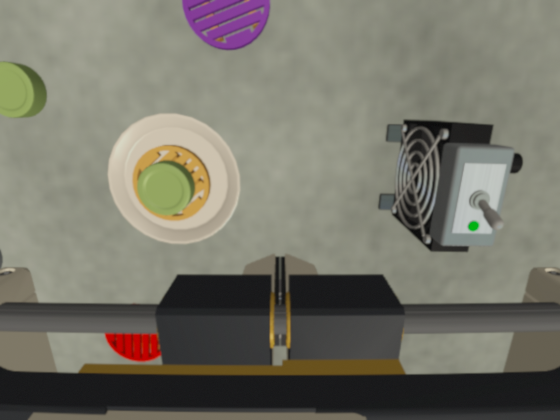

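View pics/s14f.png

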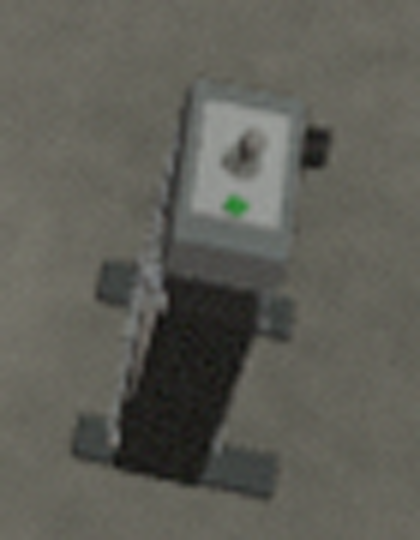

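View pics/s14.png

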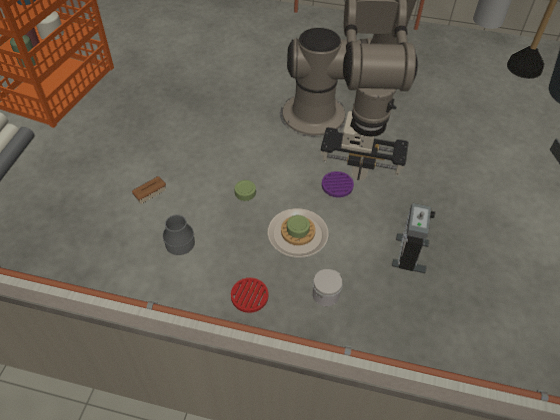

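The wrist view shows the bat leaning towards the green dot (tip at (497,222)) and the cake lying flat on the centred rest. The brush, reducer and can are unchanged in the scene camera, and the robot touches nothing. I'll hand in.

```bash
python3 -c "
from cell import workorder;print(workorder.hand_in())"
```

```text
the job is handed in; nothing more can be done
None
```

The job is done and was handed in at about 16.5 s of the 72 s; the hand-in gives no verdict.

- **Rest:** I pushed it back with the half-open jaws. It then measured within 0.4 mm of the saucer's centre, and the saucer's measured position did not change.
- **Cake:** I picked the green cake farther from the base, lowered it onto the rest and let go after contact. Seen from close by, it lay flat within 1 mm of the rest's centre.
- **Fan:** I pushed the bat towards the green dot; the wrist force read 5.7 N against the bat. The scene and wrist cameras both show it leaning to the dot side.
- **Bystanders:** Comparing the scene pictures from before and after, the brush, reducer and can differ only by image noise.

**Checks that disagreed:**
- **Scene camera:** it read positions about 5 mm farther out in x at the saucer than the wrist camera. I relied on the wrist camera, whose repeated views agreed.
- **Last oblique view:** it put the cake about 1.5 mm off the rest's centre. I put that down to the cake's side wall showing in the outline, because the closer view gave under 1 mm.
- **Second green cake:** a few pixels around it differed between the scene pictures, probably because the gripper stood next to it in the first one. I did not check this further.

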